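# Lock the transport screw of the bench instrument

### The job

Lock the grey instrument for transport: take the larger of the two T-handle hex keys out of its stand, push it fully home in the hex socket of the lock screw on the instrument's sloping front, and only then turn the screw clockwise (seen facing the screw) all the way to its stop. Leave the key standing fully home in the socket, let go of it, and leave the slim key, the white strip box and the small grey reader where they are.

Things in the scene. Friction and masses are not known exactly. Their poses are not given: they have to be found in the camera images.
- key_grip (a point): Centre of the black crossbar of the larger T-handle hex key. Bar 100 mm long (its x), 20 mm thick (y, the width to grip), 24 mm tall (z); z points from tip to bar; the steel shaft leaves the middle of its underside along -z. Key about 0.22 kg, upright and loose in its stand; bar up to 40 degrees off world x.
- key_tip (a point): Middle of the end of the larger key's shaft, 125 mm from key_grip along -z, same axes. The shaft is a hexagon 14 mm across flats, flats facing +x and -x, corners along +y and -y; its last 3 mm are narrower (11 mm across flats).
- key: The larger T-handle hex key as a whole; its origin is its tip (same point and axes as key_tip).
- key_stand: Fixed white block 60 x 60 x 50 mm tall on the bench, origin at the centre of its underside. The larger key stands in its round blind hole, 18 mm across and 40 mm deep: lift 40 mm to clear. May have changed places with the like stand of the slim key.
- instrument: Grey instrument, a fixed box 260 mm wide (y), 235 mm deep (x), 136 mm tall at the back; origin under it on the bench, the front faces its -x. The front half is a panel sloping down to the front, 32 degrees from level, 50 mm high at the front edge, with the lock screw in its middle.
- lock_socket (a point): Centre of the mouth of the lock screw's hex socket, level with the panel, in a round steel head (46 mm) inside a black ring (70 mm across, 5 mm proud). z points out of the socket along the screw's axis, 32 degrees from vertical towards the front. Two flats face +x and -x, corners along +y and -y; x points to a small dark pointer on the head. The frame turns with the screw.
- lock (a joint): Lock screw angle, rad: 0 open (pointer up the slope), grows clockwise as seen facing the screw (negative turn about lock_socket's z), hard stop 1.2 = locked (white marks show both). Starts at 0 to 0.25; stays where left; takes 0.2 N m. Socket 15.2 mm across flats, 22 mm deep to a flat floor, 2.5 mm 45-degree lead-in at the mouth; a key fits every 60 degrees, play about 10 degrees either way.
- slim_key_grip (a point): Bystander: slimmer, shorter T-handle hex key, too small for this socket (8 mm across flats; bar 66 x 14 x 18 mm); the point is its bar's centre, 107 mm above its tip. It stands upright in a like white stand, at least 130 mm from the other.
- strip_box: Bystander: white box 50 x 80 x 50 mm with upright test strips on top (75 mm tall in all); origin at the centre of its underside.
- reader: Bystander: small grey reader box 110 x 70 x 45 mm; origin at the centre of its underside.
Not all that is in view belongs to the job. What is shaped like the key but orange or red is not meant.

How it is judged:
On the way, in this order (a step that is already met when the one before it is completed fails the run):
1. the larger key is fully home in the socket, before the screw is turned (z of key_tip in the frame of lock_socket between -0.026 and -0.018 m and distance between key_tip and lock_socket below 0.027 m and angle between the z axis of key_tip and the z axis of lock_socket, either way round below 0.14 rad and value of joint lock below 0.5 rad), for 0.1 s.
2. the screw is turned clockwise to its stop with the key home (z of key_tip in the frame of lock_socket between -0.026 and -0.017 m and distance between key_tip and lock_socket below 0.027 m and angle between the z axis of key_tip and the z axis of lock_socket, either way round below 0.14 rad and value of joint lock above 1.08 rad), for 0.1 s.
At the end, for the whole second after the job is handed in: The lock screw is within 0.12 rad of its stop (joint above 1.08), and the larger key stands released and still in the socket, its tip at least 17 mm deep in the 22 mm socket and its shaft within 0.14 rad of the screw's axis; slim key, strip box and reader are within 40 mm of where they were (all of step 2 and linear speed of key below 0.02 m/s and distance of each of slim_key_grip, strip_box, reader from where it was at the start of the episode below 0.04 m); the robot touches nothing.
It fails at once if the screw is turned while the larger key is not home in the socket (tip less than 15 mm deep) (value of joint lock above 0.5 rad and (z of key_tip in the frame of lock_socket above -0.015 m or distance between key_tip and lock_socket above 0.03 m)).
It fails at once if the slim key is moved by more than 40 mm (distance of slim_key_grip from where it was at the start of the episode above 0.04 m).
It fails at once if the white strip box is moved by more than 40 mm (distance of strip_box from where it was at the start of the episode above 0.04 m).
It fails at once if the small grey reader is moved by more than 40 mm (distance of reader from where it was at the start of the episode above 0.04 m).
It also fails if it takes over 51 s, if anything falls off the work surface, if the arm or the gripper's body presses on something with over 40 N, if the wrist force passes 120 N, or if a joint passes its speed limit or range.

### The arm

A 6-joint arm with a two-finger parallel gripper is mounted at the origin on the work surface. World frame = base frame: x ahead of the robot, y to its left, z up, the work surface at z = 0. Lengths are in m, angles in rad, forces in N, time in s.
With the tool pointing down it reaches from about 0.4 to 0.925 m from the base axis. Payload 3.4 kg.
Tool frame: the origin (TCP) lies midway between the tips of the shut fingers; the grasp point (between the pads) lies 19 mm behind it; z points along the fingers, y is the line along which they close (so a half turn about z gives the same grasp; the last joint's range is limited). The gripper opens to 85 mm and grips with 20 to 120 N. Pads are 22 mm wide; open, the fingers measure 114 mm over their backs; the gripper's body (76 mm by 85 mm) begins 54 mm behind the grasp point. The pads swing forward as they close: fully open they stand 13 mm farther back than shut.
Start: joints at [-1.351, 0.307, 1.506, -0, 1.328, -0.073], TCP at [0.166, -0.551, 0.231] pointing down, gripper open.
Joint ranges: [-3.12, 3.12], [-1.05, 2.28], [0.14, 2.33], [-1.42, 4.57], [0.1, 2.73], [-2.68, 2.68]. Speed limits (rad/s): [2.57, 2.57, 3.14, 3.14, 3.14, 3.14].

### API

Orientations are given as a unit quaternion [w, x, y, z].
In Python, from bench import read_state, grab_frame, close_job gives the robot as it stands.
- The arm moves only by the tool move_arm, never from a script. Its argument "steps" is a list that holds one entry, the list of rows, each a list of 7 numbers: the shift along the tool's x, y, z in units of 25 mm (1.0 is 25 mm), then the turn, a rotation vector about the tool's x, y, z in units of 6 degrees (1.0 is 6 degrees), then the opening, from 0 (shut) to 1 (fully open). In form: [[[tx, ty, tz, ax, ay, az, fingers], ...]]. A call has 1 to 20 rows; each row shifts and turns the commanded pose from where the row before left it, along the tool's axes as they then stand; what a row does not reach is not made up. A row lasts 1/10 s, in which the tool goes at most 50 mm and 8.59 degrees, less where a joint would pass 70% of its speed; a pose out of reach is approached as far as the arm can. A call is refused whole if a number of a shift passes 1 or a number of a turn 1, either way. A call with a gripper value outside its range is refused whole. The fingers move at their own pace and stop on an object; "grip_force" is the grip in N (left out, the last holds). Time passes only in rows, so rows that do not move let the fingers close. It gives the time, the measured TCP pose, the force, the opening and the grip force at its end, in the units of the state.
- read_state(): the state, without advancing time (a new reading comes with each control period).
- grab_frame(name): name is "scene" or "top"; returns a dict with "pixels" (400x640x3 uint8, red, green, blue), "depth" (400x640 float32, m along the optical axis (not along the pixel's ray), 0 where there is no reading), "intrinsics" (3x3 intrinsics, pixels), "k1" (the pictures are not rectified: a ray, as slopes to the right and down, at radius r is drawn at 1 + k1 r^2 times it, then the intrinsics apply), "extrinsics" (4x4, takes a point from world to camera coordinates). Camera axes: x right, y down, z forward; pixel columns grow to the right and rows downward; lengths in m; the calibration is good to about 2 mm. A picture is of the moment at which its call begins.
- close_job(): hands the job in; it is judged then, once.
The state is a dict: "clock": time; "q": joint angles; "qvel": joint speeds; "effort": joint torques, N m; "tool_pos": TCP position; "orientation": TCP orientation; "ft_force": force on the tool from outside, world axes, zero at the start; "torque": the same for the moment, N m; "grip_width": opening from 0.0 (shut) to 1.0 (fully open); "gripper_force": force on a finger pad.
Only numpy, scipy, OpenCV 4.12 (cv2) and the standard library are available. Lean on these libraries where they do the work, as an engineer would, in place of code of your own. Each camera call takes 0.05 s, during which the arm holds its last target. There are 200 camera calls.

## Working session

There is one attempt and no reset: what is moved stays moved. The work goes in short steps, Python scripts to look and compute and a tool call to move; the robot and the scene stay as the last step left them, time stands still between calls to the robot, and variables do not carry over. Pictures are saved under pics/ and viewed, at most 10 in all, crops included, and the job is handed in when it is done.

Besides the shell and the picture viewer there is one more tool, called after "Call:" as a command line: name --argument value ..., lists and objects as JSON in quotes. move_arm: Moves the arm, as the interface text tells. Its arguments: {"type":"object","properties":{"steps":{"type":"array","items":{"type":"array","items":{"type":"array","items":{"type":"number"}}}},"grip_force":{"type":"number"}},"required":["steps"]}

```bash
mkdir -p pics
cat > h.py <<'E'
import numpy as np, cv2
from bench import *
from scipy.spatial.transform import Rotation as R
def grab(n):
    f=grab_frame(n); f['n']=n; return f
def save(f,p): cv2.imwrite(p,f['pixels'][:,:,::-1])
def rays(f,uv):
    uv=np.asarray(uv,float).reshape(-1,1,2)
    d=np.array([f['k1'],0,0,0,0],float)
    xy=cv2.undistortPoints(uv,np.array(f['intrinsics'],float),d)[:,0]
    E=np.array(f['extrinsics']);Rw=E[:3,:3].T;c=-Rw@E[:3,3]
    return c,np.c_[xy,np.ones(len(xy))]@Rw.T
def plane(f,uv,z):
    c,d=rays(f,uv); return c+d*((z-c[2])/d[:,2])[:,None]
def cloud(f):
    v,u=np.mgrid[:400,:640]; c,d=rays(f,np.c_[u.ravel(),v.ravel()])
    return (c+d*f['depth'].reshape(-1,1)).reshape(400,640,3)
def proj(f,p):
    E=np.array(f['extrinsics']);
    return cv2.projectPoints(np.asarray(p,float).reshape(-1,1,3),cv2.Rodrigues(E[:3,:3])[0],E[:3,3],np.array(f['intrinsics'],float),np.array([f['k1'],0,0,0,0],float))[0][:,0]
E
python3 - <<'E'
from h import *
for n in('scene','top'):
    f=grab(n); save(f,f'pics/{n}0.png'); E=f['extrinsics']; print(n,f['intrinsics'],f['k1'],-E[:3,:3].T@E[:3,3],E[2,:3],(f['depth']>0).mean())
E
```

```text
scene [[367.44161149   0.         317.58324225]
 [  0.         367.44161149 198.84544008]
 [  0.           0.           1.        ]] -0.029607414494439824 [ 0.97684583 -0.48558408  0.7306601 ] [-0.45966074  0.56613961 -0.68424991] 0.99575390625
top [[434.66477243   0.         319.40558047]
 [  0.         434.66477243 199.07291963]
 [  0.           0.           1.        ]] 0.009400365113386766 [0.34881369 0.03733951 1.07019888] [ 0.19979359 -0.01633654 -0.97970181] 0.99584375
```

View pics/scene0.png

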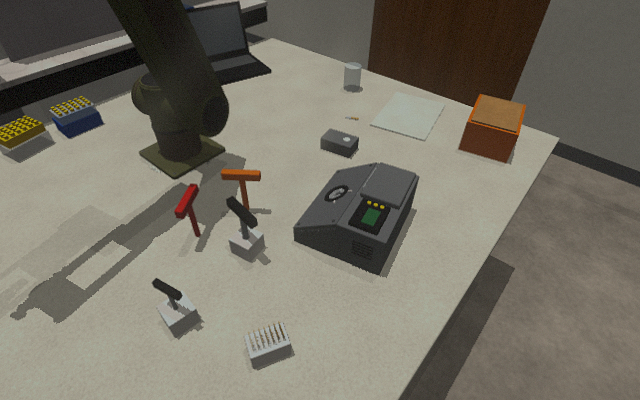

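View pics/top0.png

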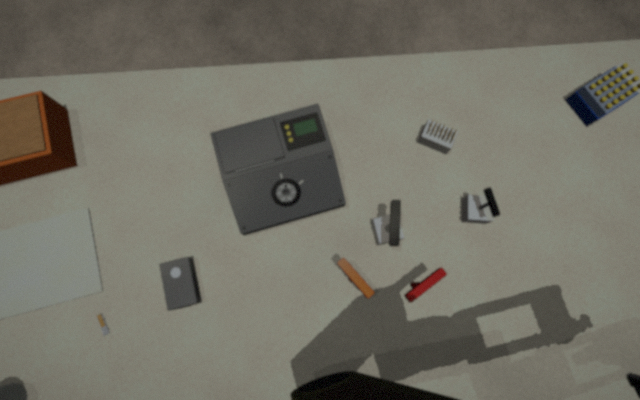

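In the images:
- Larger black key: scene (241,211), top (395,222).
- Slim black key: scene (167,289), top (491,202).
- Decoys: orange T at scene (241,175), top (353,275), and red T at scene (187,202), top (425,284).
- Lock screw: top (286,191).

I choose the black key at top (395,222), which has the longer bar. Next I measure and crop.

```bash
cat > m.py <<'E'
from h import *
F={n:grab(n) for n in('scene','top')}
def barfit(f,box,name):
    P=cloud(f); px=f['pixels'].astype(int); u0,v0,u1,v1=box
    m=np.zeros((400,640),np.uint8); m[v0:v1,u0:u1]=(px[v0:v1,u0:u1].max(2)<75)&(P[v0:v1,u0:u1,2]>0.10)
    m=cv2.morphologyEx(m,cv2.MORPH_OPEN,np.ones((3,3)))
    q=P[m>0]; 
    (c,s,a)=cv2.minAreaRect((q[:,:2]*1000).astype(np.float32)); 
    print(name,f['n'],m.sum(),'rect',np.round(c,1),np.round(s,1),round(a,1),'z pct',np.percentile(q[:,2],[2,50,98]).round(4))
    t=q[q[:,2]>np.percentile(q[:,2],98)-.006]
    (c,s,a)=cv2.minAreaRect((t[:,:2]*1000).astype(np.float32)); print('  top',np.round(c,1),np.round(s,1),round(a,1),len(t))
barfit(F['top'],(375,190,415,255),'large');barfit(F['top'],(478,180,505,225),'slim')
barfit(F['scene'],(220,190,262,235),'large');barfit(F['scene'],(145,272,190,305),'slim')
for n,b in(('top',(225,155,345,232)),('scene',(296,165,375,245))):
    f=F[n];P=cloud(f);u0,v0,u1,v1=b
    p=P[v0:v1,u0:u1].reshape(-1,3)
    p=p[(p[:,2]>.05)&(p[:,2]<.135)]
    k=np.ones(len(p),bool)
    for _ in range(15):
        c=p[k].mean(0); nn=np.linalg.svd(p[k]-c,full_matrices=False)[2][2]; nn*=np.sign(nn[2]); d=(p-c)@nn; k=abs(d)<max(.002,np.median(abs(d))*1.5)
    print(n,'panel n',nn.round(4),'tilt',np.degrees(np.arccos(nn[2])).round(2),'yaw of front dir',np.degrees(np.arctan2(nn[1],nn[0])).round(2),k.mean(),'c',c.round(4),'rms',d[k].std())
f=F['top'];a=cv2.resize(f['pixels'][150:235,230:345],None,fx=4,fy=4,interpolation=cv2.INTER_CUBIC)
b=cv2.resize(f['pixels'][185:270,370:430],None,fx=4,fy=4,interpolation=cv2.INTER_CUBIC)
cv2.imwrite('pics/crop1.png',np.hstack([a,b])[:,:,::-1])
E
python3 m.py
```

```text
large top 429 rect [414.6 -76. ] [ 68.5 253. ] 45.3 z pct [0.1311 0.1469 0.1506]
  top [414.6 -76. ] [ 68.3 253. ] 45.2 354
slim top 219 rect [ 418.7 -173.9] [ 61.4 440.8] 26.2 z pct [0.1126 0.1253 0.13  ]
  top [ 418.7 -173.9] [ 61.4 440.8] 26.2 152
large scene 419 rect [ 713.2 -289.7] [ 55.  654.5] 58.2 z pct [0.1118 0.1471 0.1502]
  top [ 713.3 -289.6] [ 54.2 654.5] 58.1 272
slim scene 274 rect [ 508.7 -364.6] [65.8 13.9] 11.0 z pct [0.1137 0.1256 0.1281]
  top [ 508.3 -364.6] [65.  13.8] 10.5 220
top panel n [-0.5174 -0.1144  0.8481] tilt 32.0 yaw of front dir -167.54 0.6796897863623061 c [0.5733 0.1013 0.0893] rms 0.0010590462161021437
scene panel n [-0.514  -0.115   0.8501] tilt 31.78 yaw of front dir -167.39 0.5431119920713577 c [0.5753 0.0819 0.0912] rms 0.0007965784129684155
```

View pics/crop1.png

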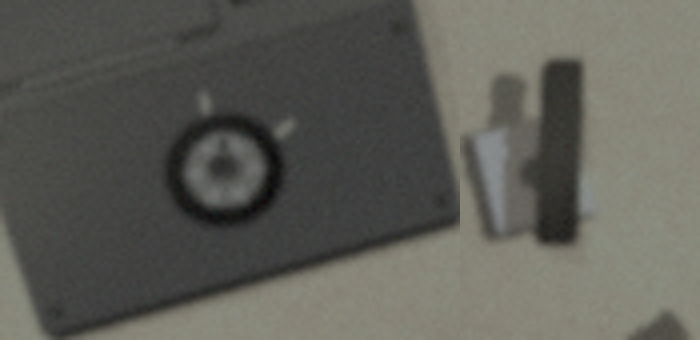

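```bash
cat > m2.py <<'E'
from h import *
F={n:[grab(n) for _ in range(4)] for n in('scene','top')}
for n in F:
    f=F[n][0]; f['pixels']=np.mean([g['pixels'] for g in F[n]],0); f['depth']=np.median([g['depth'] for g in F[n]],0); F[n]=f
def bar(f,c,r,zt):
    P=cloud(f);px=f['pixels']
    m=(px.max(2)<85)&(np.hypot(P[...,0]-c[0],P[...,1]-c[1])<r)&(abs(P[...,2]-zt)<.006)
    m=m.astype(np.uint8)
    n,l,s,_=cv2.connectedComponentsWithStats(m); m=l==1+s[1:,4].argmax()
    v,u=np.nonzero(m); q=plane(f,np.c_[u,v],zt)[:,:2]
    w=q-q.mean(0); ev=np.linalg.eigh(w.T@w)[1][:,1]; ex=[np.ptp(w@ev),np.ptp(w@[-ev[1],ev[0]])]
    rc=cv2.minAreaRect((q*1000).astype(np.float32))
    print(f['n'],'bar',q.mean(0).round(4),'rectc',np.round(rc[0],1),'ang',np.degrees(np.arctan2(ev[1],ev[0])).round(1),np.round(ex,4),'z',np.median(P[m][:,2]).round(4))
for n in F: bar(F[n],(.414,-.173) if 0 else tuple(plane(F[n],[(395,222) if n=='top' else (241,211)],.147)[0,:2]),.06,.147)
n0=np.array([-.5157,-.1147,.849]);n0/=np.linalg.norm(n0)
up=np.array([0,0,1])-n0*n0[2];up/=np.linalg.norm(up); lt=np.cross(n0,up)
for n in F:
    f=F[n];P=cloud(f);g=f['pixels'].mean(2)
    s=plane(f,[(286,191) if n=='top' else (338,193)],.09)[0]
    near=np.linalg.norm(P-s,axis=2)
    q=P[(near<.075)&(near>.042)]; d0=np.median(q@n0); 
    h=P@n0-d0
    m=(near<.06)&(h>.003)&(h<.008); q=P[m]; x=np.c_[(q-s)@up,(q-s)@lt]
    cc=cv2.minEnclosingCircle((x*1000).astype(np.float32))
    print(n,'ring',m.sum(),'mean',(x.mean(0)*1000).round(1),'circ',np.round(cc[0],1),round(cc[1],1))
    # rays to panel plane
    v,u=np.mgrid[:400,:640]; c,d=rays(f,np.c_[u.ravel(),v.ravel()])
    X=(c+d*((d0-c@n0)/(d@n0))[:,None]).reshape(400,640,3)-s
    a,b=X@up*1000,X@lt*1000
    mm=(np.hypot(a,b)<32)&(g>(95 if n=='top' else 80))
    k,l,st,_=cv2.connectedComponentsWithStats(mm.astype(np.uint8)); hd=l==1+st[1:,4].argmax()
    pts=np.c_[a[hd],b[hd]].astype(np.float32); e=cv2.minEnclosingCircle(pts); print(' head',hd.sum(),pts.mean(0).round(1),np.round(e[0],1),round(e[1],1))
    dk=(np.hypot(a,b)<50)&(g<45); pts=np.c_[a[dk],b[dk]].astype(np.float32);
    e=cv2.fitEllipse(cv2.convexHull(pts)) ; print(' dark',dk.sum(),pts.mean(0).round(1),np.round(e[0],1),np.round(e[1],1))
    print(' panel',d0.round(4),'s',(s+n0*(d0-s@n0)).round(4))
    # rectified picture, 5px/mm, up = up slope, right = -lt
    r=np.arange(-50,50,.2); A,B=np.meshgrid(-r,-r,indexing='ij')
    W=s+n0*(d0-s@n0)+(A[...,None]*up+B[...,None]*lt)/1000
    uv=proj(f,W).reshape(500,500,2).astype(np.float32)
    im=cv2.remap(np.clip(f['pixels']*1.5,0,255).astype(np.uint8),uv[...,0],uv[...,1],cv2.INTER_CUBIC); F[n]['r']=im[50:450,50:450]
cv2.imwrite('pics/rect.png',np.hstack([F['top']['r'],F['scene']['r']])[:,:,::-1])
E
python3 m2.py
```

```text
scene bar [ 0.4758 -0.142 ] rectc [ 475.1 -141.4] ang 171.6 [0.1031 0.0222] z 0.1481
top bar [ 0.4742 -0.1355] rectc [ 475.4 -135.3] ang 172.0 [0.0986 0.02  ] z 0.1473
scene ring 89 mean [-5.  -1.5] circ [-3.7 -6.5] 38.7
 head 76 [-7. -0.] [-5.4 -0.2] 21.6
 dark 123 [-8.1  0.4] [-6.6  0.5] [65.1 71.5]
 panel -0.2287 s [0.5719 0.0959 0.091 ]
top ring 253 mean [-1.9 -0.4] circ [ 3.7 -7.7] 45.3
 head 88 [-7.4  0.4] [-3.   1.6] 19.9
 dark 304 [-4.9  0.6] [-4.2  0.8] [67.1 67.4]
 panel -0.2316 s [0.5737 0.0968 0.0888]
```

View pics/rect.png

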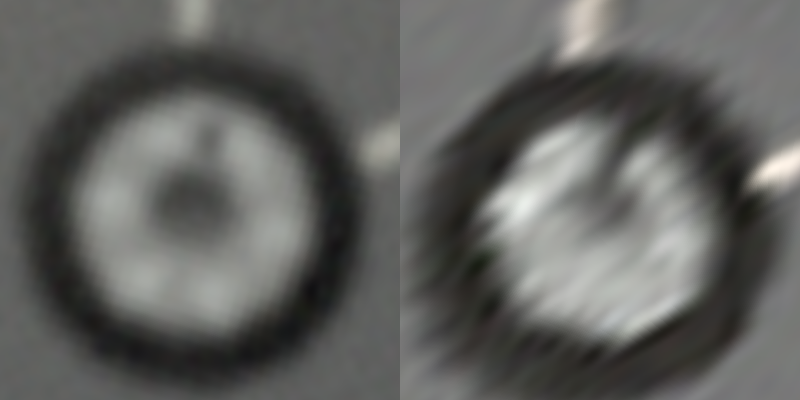

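The rectified view (5 px/mm, top camera on the left) shows the head centre near (193,208), the pointer at (209,140) and the open mark at (191,15). That puts the lock angle at about 0.2 rad. Next I work out the approach.

```bash
cat > t.py <<'E'
from h import *
def pose():
    s=read_state(); w,x,y,z=s['orientation']; return s,np.array(s['tool_pos']),R.from_quat([x,y,z,w])
def delta(p,Rm):
    "shift (tool axes, units) and turn (rotvec tool axes, units) from present pose to target"
    s,p0,R0=pose(); return (R0.inv().apply(p-p0)/.025).round(2),((R0.inv()*Rm).as_rotvec(degrees=True)/6).round(2)
def show():
    s,p,r=pose(); print('t',s['clock'],'q',np.round(s['q'],3),'p',p.round(4),'F',np.round(s['ft_force'],1),'T',np.round(s['torque'],2),'w',s['grip_width'],s['gripper_force']); print(r.as_matrix().round(3))
E
python3 - <<'E'
from t import *
show()
for a in(-8.2,171.8):
    x=np.array([np.cos(np.radians(a)),np.sin(np.radians(a)),0]);z=np.array([0,0,-1.]);Rm=R.from_matrix(np.c_[x,np.cross(z,x),z]); print(a,delta([.475,-.138,.23],Rm))
f=grab('top'); print(plane(f,[(353,275),(425,284),(333,255),(373,297)],.15).round(3))
E
```

```text
t 0.6 q [-1.351  0.307  1.506  0.     1.328 -0.073] p [ 0.166  -0.5506  0.2313] F [0.7 0.2 0.2] T [0.01 0.02 0.04] w 0.9988809489375114 0.0
[[ 0.957  0.289  0.   ]
 [ 0.289 -0.957 -0.   ]
 [-0.     0.    -1.   ]]
-8.2 (array([ 16.6 , -12.23,   0.05]), array([ 0.  , -0.  ,  4.16]))
171.8 (array([ 16.6 , -12.23,   0.05]), array([  0.  ,   0.  , -25.84]))
[[ 0.37  -0.037  0.15 ]
 [ 0.342 -0.184  0.15 ]
 [ 0.415  0.002  0.15 ]
 [ 0.323 -0.074  0.15 ]]
```

Call:
move_arm --steps '[[[0.98, -0.72, 0, 0, 0, 0, 1], [0.98, -0.72, 0, 0, 0, 0, 1], [0.98, -0.72, 0, 0, 0, 0, 1], [0.98, -0.72, 0, 0, 0, 0, 1], [0.98, -0.72, 0, 0, 0, 0, 1], [0.98, -0.72, 0, 0, 0, 0, 1], [0.98, -0.72, 0, 0, 0, 0, 1], [0.98, -0.72, 0, 0, 0, 0, 1], [0.98, -0.72, 0, 0, 0, 0, 1], [0.98, -0.72, 0, 0, 0, 0, 1], [0.98, -0.72, 0, 0, 0, 0, 1], [0.98, -0.72, 0, 0, 0, 0, 1], [0.98, -0.72, 0, 0, 0, 0, 1], [0.98, -0.72, 0, 0, 0, 0, 1], [0.98, -0.72, 0, 0, 0, 0, 1], [0.98, -0.72, 0, 0, 0, 0, 1], [0.92, -0.71, 0, 0, 0, 0, 1]]]'

```text
clock: 2.35
tool_pos: [0.4758, -0.1369, 0.2315]
orientation: [0.0, 0.989, 0.146, 0.0]
ft_force: [-0.6, -1.1, -0.3]
grip_width: 0.999
gripper_force: 0.0
```

Call:
move_arm --steps '[[[0, 0, 0, 0, 0, 0.83, 1], [0, 0, 0, 0, 0, 0.83, 1], [0, 0, 0, 0, 0, 0.83, 1], [0, 0, 0, 0, 0, 0.83, 1], [0, 0, 0, 0, 0, 0.84, 1], [0, 0, 0, 0, 0, 0, 1], [0, 0, 0, 0, 0, 0, 1]]]'

```text
clock: 3.05
tool_pos: [0.475, -0.138, 0.2314]
orientation: [0.0, 0.998, -0.07, 0.0]
ft_force: [-0.2, 0.8, 0.4]
grip_width: 1.001
gripper_force: 0.0
```

Run:
```python
from t import *
show()
a=-8.2
x=np.array([np.cos(np.radians(a)),np.sin(np.radians(a)),0]);z=np.array([0,0,-1.]);Rm=R.from_matrix(np.c_[x,np.cross(z,x),z]); print(delta([.475,-.138,.116],Rm))
f=grab('scene'); i=f['pixels'][100:260,150:310]; cv2.imwrite('pics/c2.png',cv2.resize(i,None,fx=3.5,fy=3.5,interpolation=cv2.INTER_CUBIC)[:,:,::-1])
```

```text
t 3.05 q [-0.368  0.194  1.667  0.     1.28   1.343] p [ 0.475  -0.138   0.2314] F [-0.2  0.8  0.4] T [0.01 0.04 0.02] w 1.001318296155816 0.0
[[ 0.99 -0.14  0.  ]
 [-0.14 -0.99 -0.  ]
 [ 0.    0.   -1.  ]]
(array([-0.  , -0.  ,  4.61]), array([ 0.  , -0.  ,  0.02]))
```

View pics/c2.png

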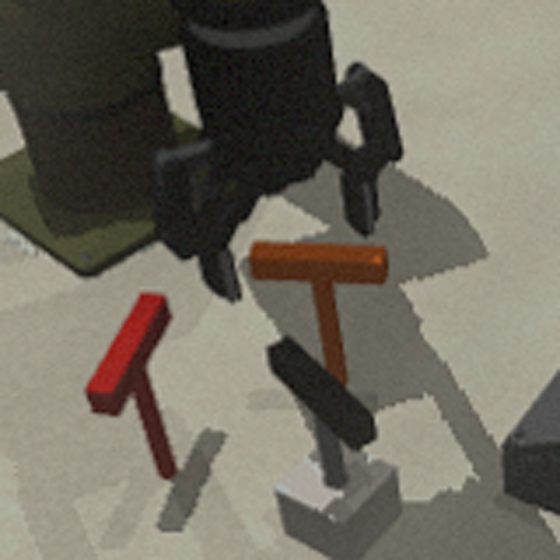

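The black key's bar sits under the gripper, square to the closing line. The orange and red keys are clear of it, so I descend and grip.

Call:
move_arm --steps '[[[0, 0, 0.7, 0, 0, 0, 1], [0, 0, 0.7, 0, 0, 0, 1], [0, 0, 0.7, 0, 0, 0, 1], [0, 0, 0.7, 0, 0, 0, 1], [0, 0, 0.7, 0, 0, 0, 1], [0, 0, 0.7, 0, 0, 0, 1], [0, 0, 0.4, 0, 0, 0, 1], [0, 0, 0, 0, 0, 0, 1], [0, 0, 0, 0, 0, 0, 0], [0, 0, 0, 0, 0, 0, 0], [0, 0, 0, 0, 0, 0, 0], [0, 0, 0, 0, 0, 0, 0], [0, 0, 0, 0, 0, 0, 0], [0, 0, 0, 0, 0, 0, 0], [0, 0, 0, 0, 0, 0, 0], [0, 0, 0, 0, 0, 0, 0]]]' --grip_force 70

```text
clock: 4.7
tool_pos: [0.4755, -0.1382, 0.117]
orientation: [0.0, 0.997, -0.071, 0.001]
ft_force: [0.1, 0.4, 6.8]
grip_width: 0.225
gripper_force: 68.5
```

Call:
move_arm --steps '[[[0, 0, -0.2, 0, 0, 0, 0], [0, 0, -0.4, 0, 0, 0, 0], [0, 0, -0.6, 0, 0, 0, 0], [0, 0, -0.8, 0, 0, 0, 0], [0, 0, -0.8, 0, 0, 0, 0], [0, 0, -0.8, 0, 0, 0, 0], [0, 0, -0.8, 0, 0, 0, 0], [0, 0, -0.6, 0, 0, 0, 0], [0, 0, 0, 0, 0, 0, 0], [0, 0, 0, 0, 0, 0, 0]]]'

```text
clock: 5.7
tool_pos: [0.4747, -0.1379, 0.2413]
orientation: [-0.0, 0.997, -0.071, -0.0]
ft_force: [-0.7, 0.0, -1.5]
grip_width: 0.223
gripper_force: 68.7
```

Run:
```python
from t import *
s,p,r=pose(); ims=[]
for n in('scene','top'):
    f=grab(n); g=p+np.array([0,0,.019]); pts=g-np.array([[0,0,t] for t in(0,.012,.07,.122,.125)])
    uv=proj(f,pts); print(n,uv.round(1).tolist())
    u,v=uv[3].astype(int); i=f['pixels'][v-70:v+30,u-50:u+50]; print('crop origin',u-50,v-70)
    ims.append(cv2.resize(np.clip(i*1.4,0,255).astype(np.uint8),None,fx=4,fy=4,interpolation=cv2.INTER_CUBIC))
cv2.imwrite('pics/c3.png',np.hstack(ims)[:,:,::-1])
```

```text
scene [[234.6, 168.7], [235.4, 173.3], [239.1, 194.0], [242.1, 210.9], [242.3, 211.9]]
crop origin 192 140
top [[406.2, 213.7], [405.0, 214.7], [399.5, 219.4], [395.1, 223.1], [394.8, 223.3]]
crop origin 345 153
```

View pics/c3.png

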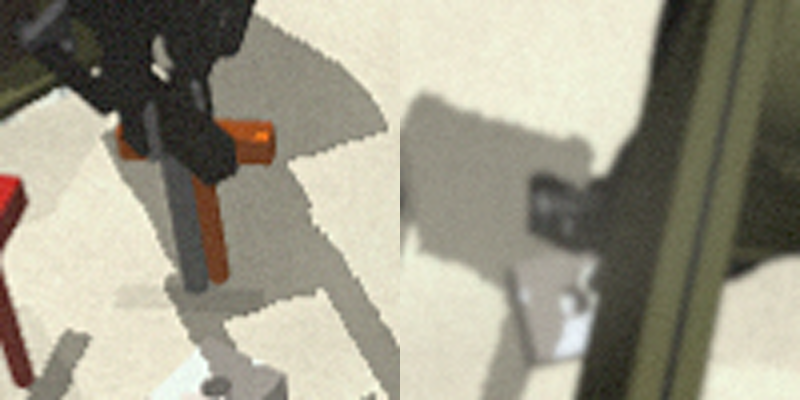

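The key hangs straight. Its tip is at scene (241.3,212.5), against a prediction of (242.3,211.9). Next I check the socket's lateral position from the instrument edges and plan the transfer.

```bash
cat >> t.py <<'E'
n0=np.array([-.5157,-.1147,.849]);n0/=np.linalg.norm(n0)
up=np.array([0,0,1])-n0*n0[2];up/=np.linalg.norm(up); lt=np.cross(n0,up)
def target(S,h,phi):
    "TCP pose with key tip h above socket mouth S, tool x at phi deg ccw from up-slope"
    c,s=np.cos(np.radians(phi)),np.sin(np.radians(phi)); x=c*up+s*lt; z=-n0
    return S+n0*(h+.125-.019),R.from_matrix(np.c_[x,np.cross(z,x),z])
E
python3 - <<'E'
from t import *
f=grab('top'); e=plane(f,[(242.5,232),(344.5,204)],.05); print(e.round(4),np.linalg.norm(e[0]-e[1]),np.degrees(np.arctan2(*(e[0]-e[1])[[1,0]])))
S=np.array([.5712,.0978,.0893]); m=e.mean(0)
print('lateral centre',(m-S)@lt, 'along',(m-S)@up)
s,p,r=pose()
P,Q=target(S,.05,48.5); print('target',P.round(4)); print('world shift',(P-p).round(4),delta(P,Q))
P1=np.array([.43,.085,.29])
print('via',delta(P1,r))
# turn decomposition: z turn then tilt
print(r.as_euler('xyz',degrees=True),Q.as_euler('xyz',degrees=True),Q.as_matrix().round(3))
E
```

```text
[[ 0.4903  0.2067  0.05  ]
 [ 0.5408 -0.0387  0.05  ]] 0.2504946020040314 101.63046471883537
lateral centre -0.0013917247371342458 along -0.0694648500913725
target [0.4907 0.0799 0.2218]
world shift [ 0.0166  0.2176 -0.0184] (array([-0.58, -8.71,  0.74]), array([ -1.37,   5.5 , -11.22]))
via (array([-3.02, -8.57, -1.98]), array([0., 0., 0.]))
[-1.79966106e+02  1.46508631e-01 -8.18568956e+00] [155.01223503 -20.49221502  65.62669266] [[ 0.387  0.765  0.516]
 [ 0.853 -0.509  0.115]
 [ 0.35   0.396 -0.849]]
```

Call:
move_arm --steps '[[[-0.15, -0.4, -0.4, 0, 0, 0, 0], [-0.15, -0.7, -0.3, 0, 0, 0, 0], [-0.15, -0.8, -0.2, 0, 0, 0, 0], [-0.15, -0.8, -0.1, 0, 0, 0, 0], [-0.15, -0.8, -0.1, 0, 0, 0, 0], [-0.15, -0.8, -0.1, 0, 0, 0, 0], [-0.15, -0.8, -0.1, 0, 0, 0, 0], [-0.15, -0.8, -0.1, 0, 0, 0, 0], [-0.15, -0.8, -0.1, 0, 0, 0, 0], [-0.15, -0.8, 0, 0, 0, 0, 0], [-0.15, -0.7, 0, 0, 0, 0, 0], [-0.15, -0.5, 0, 0, 0, 0, 0], [0, 0, 0, 0, 0, 0, 0], [0, 0, 0, 0, 0, 0, 0]]]'

```text
clock: 7.25
tool_pos: [0.4612, 0.0836, 0.2788]
orientation: [0.0, 0.997, -0.071, -0.0]
ft_force: [-0.2, -0.7, -3.5]
grip_width: 0.224
gripper_force: 68.8
```

Call:
move_arm --steps '[[[0, 0, 0, -0.105, 0.423, -0.863, 0], [0, 0, 0, -0.105, 0.423, -0.863, 0], [0, 0, 0, -0.105, 0.423, -0.863, 0], [0, 0, 0, -0.105, 0.423, -0.863, 0], [0, 0, 0, -0.105, 0.423, -0.863, 0], [0, 0, 0, -0.105, 0.423, -0.863, 0], [0, 0, 0, -0.105, 0.423, -0.863, 0], [0, 0, 0, -0.105, 0.423, -0.863, 0], [0, 0, 0, -0.105, 0.423, -0.863, 0], [0, 0, 0, -0.105, 0.423, -0.863, 0], [0, 0, 0, -0.105, 0.423, -0.863, 0], [0, 0, 0, -0.105, 0.423, -0.863, 0], [0, 0, 0, -0.105, 0.423, -0.863, 0], [0, 0, 0, 0, 0, 0, 0], [0, 0, 0, 0, 0, 0, 0]]]'

```text
clock: 8.75
tool_pos: [0.461, 0.0826, 0.2785]
orientation: [0.085, 0.829, 0.486, 0.261]
ft_force: [0.2, 0.3, -2.3]
grip_width: 0.225
gripper_force: 68.9
```

Run:
```python
from t import *
show()
S=np.array([.5715,.0972,.088])
for h in(.03,.01):print(delta(*target(S,h,48.5)))
```

```text
t 8.75 q [-0.005 -0.139  2.041  0.18   0.701  0.399] p [0.461  0.0826 0.2785] F [ 0.2  0.3 -2.3] T [-0.11  0.54  0.05] w 0.22532219767699935 68.8762879371643
[[ 0.39   0.762  0.516]
 [ 0.851 -0.513  0.113]
 [ 0.351  0.396 -0.849]]
(array([-0.46,  0.06,  3.38]), array([ 0.02,  0.01, -0.04]))
(array([-0.46,  0.06,  4.18]), array([ 0.02,  0.01, -0.04]))
```

Call:
move_arm --steps '[[[-0.1, 0.01, 0.7, 0, 0, 0, 0], [-0.1, 0.01, 0.7, 0, 0, 0, 0], [-0.1, 0.01, 0.7, 0, 0, 0, 0], [-0.1, 0.01, 0.7, 0, 0, 0, 0], [-0.06, 0.02, 0.6, 0, 0, 0, 0], [0, 0, 0.4, 0, 0, 0, 0], [0, 0, 0, 0, 0, 0, 0], [0, 0, 0, 0, 0, 0, 0]]]'

```text
clock: 9.55
tool_pos: [0.5076, 0.0842, 0.1949]
orientation: [0.085, 0.828, 0.488, 0.262]
ft_force: [0.5, -0.8, -1.9]
grip_width: 0.226
gripper_force: 68.7
```

Run:
```python
from t import *
show(); S=np.array([.5715,.0972,.088]); print(delta(*target(S,.0,48.5)))
s,p,r=pose(); ims=[]
for n in('scene','top'):
    f=grab(n); z=r.as_matrix()[:,2]; pts=[p+z*d for d in(0,.05,.106,.121)]+[S,S+up*.023,S-up*.023,S+lt*.023,S-lt*.023]
    uv=proj(f,pts); u,v=uv[4].astype(int); o=np.array([u-50,v-60]); i=f['pixels'][v-60:v+40,u-50:u+50]
    print(n,((uv-o)*4).round().tolist())
    ims.append(cv2.resize(np.clip(i*1.4,0,255).astype(np.uint8),None,fx=4,fy=4,interpolation=cv2.INTER_CUBIC))
cv2.imwrite('pics/c4.png',np.hstack(ims)[:,:,::-1])
```

```text
t 9.55 q [-2.000e-03  5.600e-02  2.124e+00  2.820e-01  4.290e-01  2.790e-01] p [0.5076 0.0842 0.1949] F [ 0.5 -0.8 -1.9] T [-0.12  0.47  0.02] w 0.2259597451914499 68.72326254844666
[[ 0.386  0.764  0.517]
 [ 0.853 -0.509  0.115]
 [ 0.351  0.397 -0.848]]
(array([-0.06, -0.  ,  0.77]), array([ 0.01, -0.01, -0.  ]))
scene [[118.0, 78.0], [154.0, 144.0], [193.0, 216.0], [203.0, 234.0], [204.0, 241.0], [232.0, 236.0], [176.0, 245.0], [218.0, 220.0], [189.0, 262.0]]
top [[220.0, 318.0], [212.0, 285.0], [204.0, 252.0], [202.0, 244.0], [203.0, 243.0], [193.0, 207.0], [214.0, 279.0], [165.0, 254.0], [242.0, 232.0]]
```

View pics/c4.png

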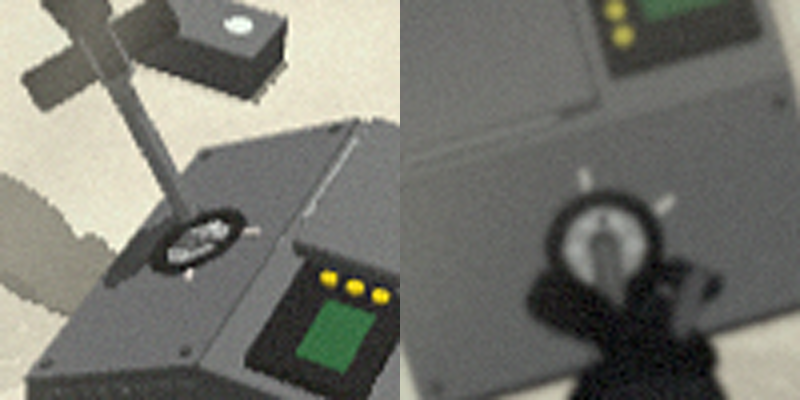

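Run:
```python
from t import *
S=np.array([.5715,.0972,.088]);s,p,r=pose(); z=r.as_matrix()[:,2]; ims=[]
for n in('scene','top'):
    fs=[grab(n) for _ in range(4)]; f=fs[0]; im=np.clip(np.mean([g['pixels'] for g in fs],0)*1.5,0,255).astype(np.uint8)
    uv=proj(f,[p+z*d for d in(.03,.106)]+[S]); o=uv[1].round().astype(int)-20; k=10
    i=cv2.resize(im[o[1]:o[1]+40,o[0]:o[0]+40],None,fx=k,fy=k,interpolation=cv2.INTER_LINEAR)
    q=((uv-o+.5)*k).round().astype(int)
    cv2.line(i,q[0].tolist(),q[1].tolist(),(255,0,0),1); cv2.drawMarker(i,q[2].tolist(),(0,255,0),0,12,1); print(n,q.tolist()); ims.append(i)
cv2.imwrite('pics/c5.png',np.hstack(ims)[:,:,::-1])
```

```text
scene [[74, -42], [208, 203], [234, 267]]
top [[233, 319], [204, 205], [204, 183]]
```

View pics/c5.png

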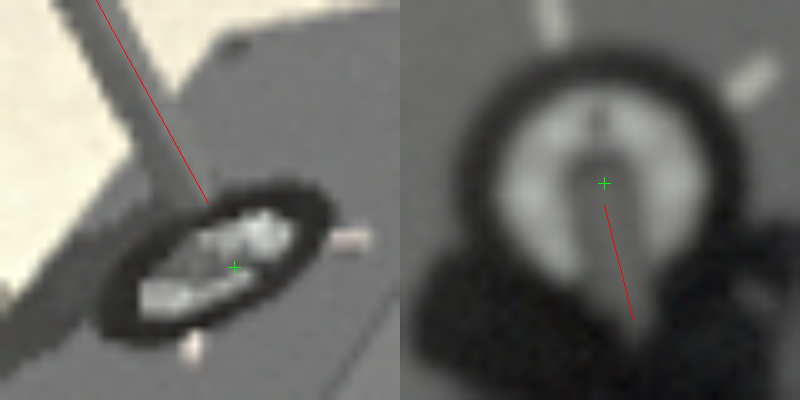

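The camera pictures agree: shaft and ring share the same small offset in the scene view, and the shaft lines up with the socket in the top view. I insert now.

Call:
move_arm --steps '[[[-0.06, 0, 0.2, 0, 0, 0, 0], [0, 0, 0.2, 0, 0, 0, 0], [0, 0, 0.2, 0, 0, 0, 0], [0, 0, 0.2, 0, 0, 0, 0], [0, 0, 0.1, 0, 0, 0, 0], [0, 0, 0.1, 0, 0, 0, 0], [0, 0, 0, 0, 0, 0, 0]]]'

```text
clock: 10.75
tool_pos: [0.5187, 0.0857, 0.172]
orientation: [0.085, 0.828, 0.488, 0.261]
ft_force: [-1.0, 0.1, -3.9]
grip_width: 0.224
gripper_force: 68.8
```

Run:
```python
from t import *
show(); S=np.array([.5715,.0972,.088]); print(delta(*target(S,-.022,48.5)))
s,p,r=pose(); print('F tool',r.inv().apply(s['ft_force']).round(1),r.inv().apply(s['torque']).round(2))
```

```text
t 10.75 q [0.003 0.113 2.14  0.327 0.361 0.233] p [0.5187 0.0857 0.172 ] F [-1.   0.1 -3.9] T [-0.12  0.88  0.03] w 0.2235581154233993 68.79310727119446
[[ 0.387  0.765  0.515]
 [ 0.853 -0.509  0.115]
 [ 0.35   0.395 -0.849]]
(array([0.03, 0.05, 0.64]), array([-0.01,  0.  , -0.  ]))
F tool [-1.7 -2.3  2.8] [ 0.72 -0.53  0.01]
```

Call:
move_arm --steps '[[[0, 0, 0.1, 0, 0, 0, 0], [0, 0, 0.1, 0, 0, 0, 0], [0, 0, 0.1, 0, 0, 0, 0], [0, 0, 0.1, 0, 0, 0, 0], [0, 0, 0, 0, 0, 0, 0]]]'

```text
clock: 11.25
tool_pos: [0.5241, 0.0868, 0.1636]
orientation: [0.085, 0.828, 0.488, 0.261]
ft_force: [-1.9, 0.5, -4.5]
grip_width: 0.223
gripper_force: 68.7
```

```bash
cat > c.py <<'E'
from t import *
show(); S=np.array([.5715,.0972,.088]); print(delta(*target(S,-.022,48.5)))
s,p,r=pose(); print('F tool',r.inv().apply(s['ft_force']).round(1),r.inv().apply(s['torque']).round(2))
E
python3 c.py
```

```text
t 11.25 q [0.006 0.136 2.143 0.347 0.335 0.214] p [0.5241 0.0868 0.1636] F [-1.9  0.5 -4.5] T [-0.12  1.45  0.11] w 0.22282346308330137 68.69980216026306
[[ 0.387  0.765  0.516]
 [ 0.853 -0.509  0.115]
 [ 0.35   0.395 -0.849]]
(array([0.03, 0.04, 0.23]), array([-0., -0., -0.]))
F tool [-1.9 -3.5  2.9] [ 1.23 -0.79  0.01]
```

Call:
move_arm --steps '[[[-0.02, -0.04, 0.08, 0, 0, 0, 0], [0, 0, 0.08, 0, 0, 0, 0], [0, 0, 0.06, 0, 0, 0, 0], [0, 0, 0, 0, 0, 0, 0]]]'

```text
clock: 11.65
tool_pos: [0.5266, 0.0874, 0.159]
orientation: [0.085, 0.828, 0.488, 0.262]
ft_force: [-2.1, 0.8, -5.3]
grip_width: 0.221
gripper_force: 68.7
```

```bash
python3 c.py
```

```text
t 11.65 q [0.008 0.148 2.147 0.361 0.318 0.201] p [0.5266 0.0874 0.159 ] F [-2.1  0.8 -5.3] T [-0.16  1.43  0.17] w 0.22082020581107362 68.72673511505127
[[ 0.386  0.764  0.517]
 [ 0.853 -0.509  0.115]
 [ 0.351  0.397 -0.848]]
(array([0.03, 0.05, 0.02]), array([ 0.01, -0.01, -0.  ]))
F tool [-2.  -4.2  3.5] [ 1.21 -0.79 -0.06]
```

Call:
move_arm --steps '[[[-0.02, -0.05, 0.06, 0, 0, 0, 0], [0, 0, 0.06, 0, 0, 0, 0], [0, 0, 0, 0, 0, 0, 0]]]'

```text
clock: 11.95
tool_pos: [0.5268, 0.0879, 0.1586]
orientation: [0.086, 0.828, 0.488, 0.264]
ft_force: [-21.3, -4.3, 23.1]
grip_width: 0.222
gripper_force: 74.0
```

```bash
python3 c.py
```

```text
t 11.95 q [0.009 0.149 2.151 0.37  0.308 0.192] p [0.5268 0.0879 0.1586] F [-21.3  -4.3  23.1] T [-0.41  1.74 -0.05] w 0.2215646999285231 73.96095871925354
[[ 0.385  0.762  0.521]
 [ 0.853 -0.509  0.115]
 [ 0.352  0.4   -0.846]]
(array([0.02, 0.06, 0.  ]), array([ 0.05, -0.03,  0.01]))
F tool [ -3.7  -4.8 -31.1] [ 1.31 -1.21  0.03]
```

Contact came at the predicted floor depth, with 31 N along the axis and tip at -22 mm. The key is home, so I ease off slightly and turn clockwise (+tool z).

Call:
move_arm --steps '[[[0, 0, -0.05, 0, 0, 0, 0], [0, 0, 0, 0, 0, 0, 0], [0, 0, 0, 0, 0, 0.5, 0], [0, 0, 0, 0, 0, 0.6, 0], [0, 0, 0, 0, 0, 0.6, 0], [0, 0, 0, 0, 0, 0.6, 0], [0, 0, 0, 0, 0, 0.6, 0], [0, 0, 0, 0, 0, 0.6, 0], [0, 0, 0, 0, 0, 0, 0]]]'

```text
clock: 12.85
tool_pos: [0.5264, 0.0876, 0.1585]
orientation: [0.037, 0.903, 0.329, 0.274]
ft_force: [-12.7, -3.3, 10.3]
grip_width: 0.222
gripper_force: 71.6
```

```bash
python3 c.py
```

```text
t 12.85 q [0.009 0.148 2.15  0.366 0.311 0.562] p [0.5264 0.0876 0.1585] F [-12.7  -3.3  10.3] T [-0.56  1.62  0.06] w 0.22228689743909302 71.57345652580261
[[ 0.633  0.573  0.52 ]
 [ 0.614 -0.781  0.114]
 [ 0.471  0.247 -0.847]]
(array([0.06, 0.05, 0.01]), array([ 0.04, -0.02, -3.5 ]))
F tool [ -5.2  -2.2 -15.7] [ 0.67 -1.58 -0.16]
```

Call:
move_arm --steps '[[[0, 0, 0, 0, 0, 0.6, 0], [0, 0, 0, 0, 0, 0.6, 0], [0, 0, 0, 0, 0, 0.6, 0], [0, 0, 0, 0, 0, 0.6, 0], [0, 0, 0, 0, 0, 0.6, 0], [0, 0, 0, 0, 0, 0.6, 0], [0, 0, 0, 0, 0, 0.6, 0], [0, 0, 0, 0, 0, 0.6, 0], [0, 0, 0, 0, 0, 0, 0]]]'

```text
clock: 13.75
tool_pos: [0.5265, 0.0874, 0.1586]
orientation: [-0.033, 0.956, 0.094, 0.275]
ft_force: [-11.6, -2.8, 10.2]
grip_width: 0.224
gripper_force: 71.6
```

```bash
python3 c.py
```

```text
t 13.75 q [0.009 0.148 2.151 0.366 0.311 1.065] p [0.5265 0.0874 0.1586] F [-11.6  -2.8  10.2] T [-0.75  1.61 -0.11] w 0.22423656378192125 71.57610654830933
[[ 0.831  0.197  0.52 ]
 [ 0.161 -0.98   0.114]
 [ 0.532 -0.011 -0.847]]
(array([0.07, 0.  , 0.01]), array([ 0.03, -0.03, -8.3 ]))
F tool [ -4.7   0.3 -15. ] [-0.42 -1.72 -0.12]
```

Call:
move_arm --steps '[[[0, 0, 0, 0, 0, 0.5, 0], [0, 0, 0, 0, 0, 0.5, 0], [0, 0, 0, 0, 0, 0.5, 0], [0, 0, 0, 0, 0, 0, 0]]]'

```text
clock: 14.15
tool_pos: [0.5265, 0.0873, 0.1586]
orientation: [-0.054, 0.961, 0.019, 0.272]
ft_force: [-13.1, -4.7, 9.5]
grip_width: 0.225
gripper_force: 71.6
```

```bash
python3 c.py
```

```text
t 14.15 q [0.009 0.148 2.15  0.366 0.31  1.222] p [0.5265 0.0873 0.1586] F [-13.1  -4.7   9.5] T [-0.86  1.56 -0.24] w 0.22502448057524135 71.5917706489563
[[ 0.852  0.065  0.52 ]
 [ 0.006 -0.993  0.114]
 [ 0.524 -0.094 -0.847]]
(array([ 0.07, -0.01,  0.01]), array([ 0.03, -0.04, -9.8 ]))
F tool [ -6.2   2.9 -15.4] [-0.85 -1.59 -0.07]
```

Call:
move_arm --steps '[[[0, 0, 0, 0, 0, 0.4, 0], [0, 0, 0, 0, 0, 0.4, 0], [0, 0, 0, 0, 0, 0.4, 0], [0, 0, 0, 0, 0, 0, 0]]]'

```text
clock: 14.55
tool_pos: [0.5265, 0.0872, 0.1586]
orientation: [-0.071, 0.96, -0.042, 0.268]
ft_force: [-13.0, -5.4, 9.4]
grip_width: 0.22
gripper_force: 71.6
```

```bash
python3 c.py
```

```text
t 14.55 q [0.009 0.148 2.15  0.366 0.31  1.347] p [0.5265 0.0872 0.1586] F [-13.   -5.4   9.4] T [-0.98  1.6  -0.18] w 0.21970259879118406 71.6116189956665
[[ 0.853 -0.042  0.52 ]
 [-0.118 -0.986  0.114]
 [ 0.508 -0.158 -0.847]]
(array([ 0.07, -0.02,  0.01]), array([  0.03,  -0.04, -11.  ]))
F tool [ -5.7   4.4 -15.3] [-1.12 -1.51 -0.17]
```

Call:
move_arm --steps '[[[0, 0, 0, 0, 0, 0.4, 0], [0, 0, 0, 0, 0, 0.4, 0], [0, 0, 0, 0, 0, 0, 0]]]'

```text
clock: 14.85
tool_pos: [0.5265, 0.0872, 0.1586]
orientation: [-0.082, 0.957, -0.082, 0.265]
ft_force: [-12.4, -6.1, 10.4]
grip_width: 0.218
gripper_force: 71.6
```

```bash
python3 c.py
```

```text
t 14.85 q [0.009 0.148 2.151 0.366 0.31  1.431] p [0.5265 0.0872 0.1586] F [-12.4  -6.1  10.4] T [-1.01  1.58 -0.22] w 0.21787957203083702 71.63041949272156
[[ 0.847 -0.113  0.52 ]
 [-0.2   -0.973  0.114]
 [ 0.493 -0.2   -0.847]]
(array([ 0.07, -0.03,  0.01]), array([  0.03,  -0.04, -11.8 ]))
F tool [ -4.1   5.2 -16. ] [-1.28 -1.38 -0.16]
```

Call:
move_arm --steps '[[[0, 0, 0, 0, 0, 0.4, 0], [0, 0, 0, 0, 0, 0.4, 0], [0, 0, 0, 0, 0, 0.4, 0], [0, 0, 0, 0, 0, 0, 0]]]'

```text
clock: 15.25
tool_pos: [0.5265, 0.0872, 0.1585]
orientation: [-0.098, 0.95, -0.142, 0.259]
ft_force: [-13.2, -6.3, 9.7]
grip_width: 0.218
gripper_force: 71.7
```

```bash
python3 c.py
python3 - <<'E'
from h import *
ims=[]
for n,(u,v) in(('scene',(310,150)),('top',(286,195))):
    f=grab(n); i=np.clip(f['pixels'][v-65:v+65,u-50:u+50]*1.4,0,255).astype(np.uint8); ims.append(cv2.resize(i,None,fx=4,fy=4,interpolation=cv2.INTER_CUBIC))
cv2.imwrite('pics/c6.png',np.hstack(ims)[:,:,::-1])
E
```

```text
t 15.25 q [0.008 0.148 2.151 0.366 0.31  1.557] p [0.5265 0.0872 0.1585] F [-13.2  -6.3   9.7] T [-1.06  1.62 -0.19] w 0.217861558093676 71.67851686477661
[[ 0.826 -0.218  0.52 ]
 [-0.32  -0.941  0.114]
 [ 0.464 -0.26  -0.847]]
(array([ 0.07, -0.04,  0.01]), array([  0.03,  -0.04, -12.99]))
F tool [ -4.4   6.3 -15.8] [-1.48 -1.24 -0.2 ]
```

View pics/c6.png

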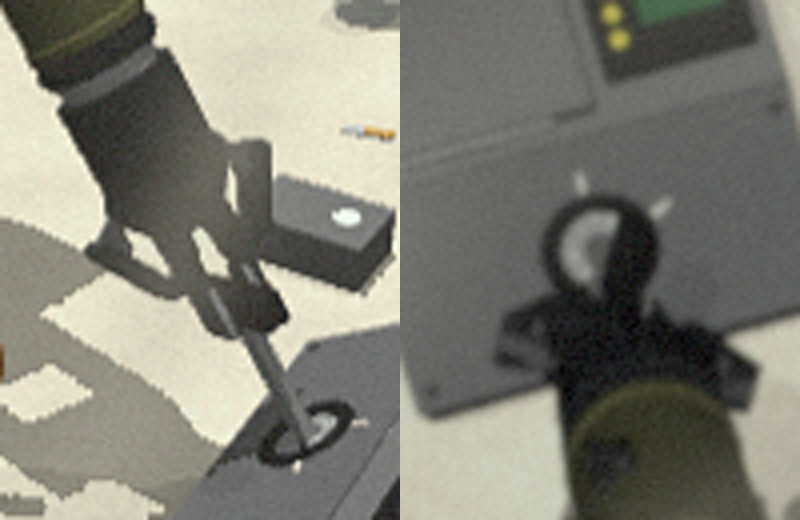

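Call:
move_arm --steps '[[[0, 0, 0, 0, 0, 0.4, 0], [0, 0, 0, 0, 0, 0.3, 0], [0, 0, 0, 0, 0, 0.3, 0], [0, 0, 0, 0, 0, 0, 0]]]'

```text
clock: 15.75
tool_pos: [0.5264, 0.0871, 0.1585]
orientation: [-0.112, 0.942, -0.191, 0.253]
ft_force: [-13.6, -6.0, 11.2]
grip_width: 0.224
gripper_force: 71.7
```

```bash
python3 c.py
```

```text
t 15.75 q [0.008 0.148 2.151 0.365 0.31  1.661] p [0.5264 0.0871 0.1585] F [-13.6  -6.   11.2] T [-1.15  1.6  -0.09] w 0.22420439418074184 71.73175692558289
[[ 0.799 -0.303  0.52 ]
 [-0.416 -0.902  0.113]
 [ 0.435 -0.307 -0.847]]
(array([ 0.06, -0.05,  0.01]), array([  0.03,  -0.04, -13.99]))
F tool [ -3.5   6.  -17.3] [-1.62 -1.06 -0.34]
```

Call:
move_arm --steps '[[[0, 0, 0, 0, 0, 0.3, 0], [0, 0, 0, 0, 0, 0.3, 0], [0, 0, 0, 0, 0, 0, 0]]]'

```text
clock: 16.05
tool_pos: [0.5264, 0.0871, 0.1585]
orientation: [-0.12, 0.935, -0.22, 0.25]
ft_force: [-13.4, -6.7, 10.4]
grip_width: 0.22
gripper_force: 71.7
```

```bash
python3 c.py
```

```text
t 16.05 q [0.008 0.148 2.151 0.365 0.31  1.724] p [0.5264 0.0871 0.1585] F [-13.4  -6.7  10.4] T [-1.21  1.6  -0.19] w 0.22020907993279407 71.73908829689026
[[ 0.778 -0.353  0.52 ]
 [-0.472 -0.874  0.113]
 [ 0.414 -0.334 -0.847]]
(array([ 0.06, -0.05,  0.01]), array([  0.03,  -0.04, -14.59]))
F tool [ -3.    7.1 -16.5] [-1.78 -0.91 -0.28]
```

Run:
```python
from t import *
s,p,r=pose(); g=p-.019*r.as_matrix()[:,2]
for n in('scene','top'):
    P=cloud(grab(n)); L=r.inv().apply((P.reshape(-1,3)-g))*1000
    for sg in(1,-1):
        m=(L[:,0]*sg>20)&(L[:,0]*sg<58)&(abs(L[:,1])<35)&(abs(L[:,2])<16); q=L[m]
        if m.sum()<15: print(n,sg,m.sum()); continue
        xs=q[:,0]*sg; print(n,sg,m.sum(),'xmax',xs.max().round(),[(a,np.percentile(q[(xs>a)&(xs<=a+10),1],[5,50,95]).round(1).tolist()) for a in(20,30,40) if ((xs>a)&(xs<=a+10)).sum()>4])
f=grab('top'); i=np.clip(f['pixels'][165:225,255:330]*1.6,0,255).astype(np.uint8)
uv=proj(f,[g+r.apply([x/1000,y/1000,-.012]) for x,y in((11,-10),(50,-10),(50,10),(11,10))])
i=cv2.resize(i,None,fx=8,fy=8,interpolation=cv2.INTER_CUBIC); cv2.polylines(i,[((uv-[255,165]+.5)*8).round().astype(np.int32)],True,(255,0,0),1)
cv2.imwrite('pics/c7.png',i[:,:,::-1])
```

```text
scene 1 123 xmax 52.0 [(20, [-5.4, 7.9, 11.6]), (30, [-6.2, 6.5, 11.6]), (40, [-7.1, 2.1, 11.0])]
scene -1 16 xmax 49.0 [(20, [-3.4, 1.3, 5.3]), (30, [-6.1, -1.9, 3.6])]
top 1 178 xmax 51.0 [(20, [-11.3, -4.2, 7.0]), (30, [-11.2, -3.6, 6.8]), (40, [-11.3, -3.2, 6.5])]
top -1 0
```

View pics/c7.png

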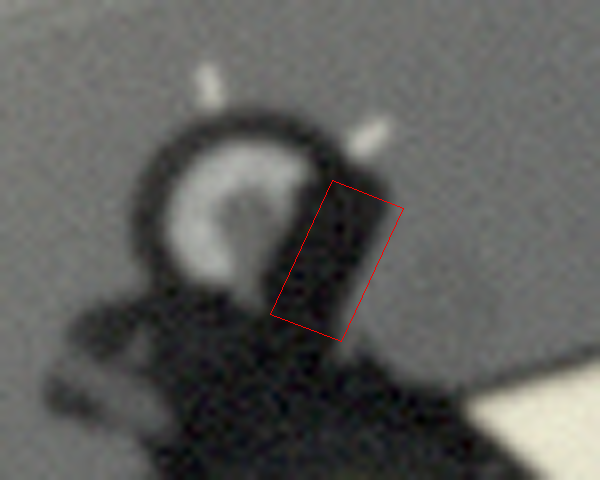

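The bar is still in line with the tool, so the grip has not slipped. The pointer has left its "up" position and is hidden by the bar. The key has turned past the angle I predicted for the stop, so I back off a little to see what the torque says.

Call:
move_arm --steps '[[[0, 0, 0, 0, 0, -0.5, 0], [0, 0, 0, 0, 0, -0.5, 0], [0, 0, 0, 0, 0, 0, 0]]]'

```text
clock: 16.5
tool_pos: [0.5265, 0.0871, 0.1585]
orientation: [-0.106, 0.945, -0.171, 0.256]
ft_force: [-13.0, -6.7, 11.1]
grip_width: 0.222
gripper_force: 71.7
```

```bash
echo "print('eff',np.round(s['effort'],2))">>c.py; python3 c.py
```

```text
t 16.5 q [0.008 0.148 2.151 0.366 0.31  1.618] p [0.5265 0.0871 0.1585] F [-13.   -6.7  11.1] T [-0.95  1.66 -0.5 ] w 0.22174912347907783 71.70511722564697
[[ 0.811 -0.269  0.52 ]
 [-0.378 -0.919  0.114]
 [ 0.447 -0.289 -0.847]]
(array([ 0.06, -0.04,  0.01]), array([  0.03,  -0.05, -13.59]))
F tool [ -3.1   6.4 -16.9] [-1.62 -1.13  0.12]
eff [  2.08 -24.48 -23.68   1.15  -4.53  -0.41]
```

Call:
move_arm --steps '[[[0, 0, 0, 0, 0, 0, 1], [0, 0, 0, 0, 0, 0, 1], [0, 0, 0, 0, 0, 0, 1], [0, 0, 0, 0, 0, 0, 1], [0, 0, 0, 0, 0, 0, 1], [0, 0, 0, 0, 0, 0, 1], [0, 0, -0.5, 0, 0, 0, 1], [0, 0, -0.8, 0, 0, 0, 1], [0, 0, -0.8, 0, 0, 0, 1], [0, 0, -0.8, 0, 0, 0, 1], [0, 0, -0.8, 0, 0, 0, 1], [0, 0, -0.8, 0, 0, 0, 1], [0, 0, 0, 0, 0, 0, 1], [0, 0, 0, 0, 0, 0, 1]]]'

```text
clock: 17.9
tool_pos: [0.4685, 0.0749, 0.2528]
orientation: [-0.107, 0.946, -0.172, 0.255]
ft_force: [0.4, -0.2, 0.3]
grip_width: 1.002
gripper_force: 0.0
```

```bash
python3 c.py
python3 - <<'E'
from t import *
ims=[]
for n,(u,v) in(('scene',(325,165)),('top',(286,195))):
    fs=[grab(n) for _ in range(4)]; im=np.mean([g['pixels'] for g in fs],0)
    ims.append(cv2.resize(np.clip(im[v-50:v+50,u-40:u+40]*1.5,0,255).astype(np.uint8),None,fx=5,fy=5,interpolation=cv2.INTER_CUBIC))
    # bar fit
    f=fs[0]; f['depth']=np.median([g['depth'] for g in fs],0); P=cloud(f).reshape(-1,3); S=np.array([.5715,.0972,.088])
    L=np.c_[(P-S)@up,(P-S)@lt,(P-S)@n0]*1000; m=(L[:,2]>108)&(L[:,2]<121)&(np.hypot(L[:,0],L[:,1])<65)&(im.reshape(-1,3).max(1)<85); q=L[m]
    w=q[:,:2]-q[:,:2].mean(0); ev=np.linalg.eigh(w.T@w)[1][:,1]; print(n,m.sum(),'bar c',q[:,:2].mean(0).round(1),'phi',np.degrees(np.arctan2(ev[1],ev[0])).round(1),'h max/med',np.percentile(q[:,2],[50,90,98]).round(1),'len',np.ptp(w@ev).round(1))
cv2.imwrite('pics/c8.png',np.hstack(ims)[:,:,::-1])
E
```

```text
t 17.9 q [-0.035 -0.096  2.084  0.23   0.621  1.744] p [0.4685 0.0749 0.2528] F [ 0.4 -0.2  0.3] T [-0.01  0.21  0.  ] w 1.0016065187877838 0.0
[[ 0.811 -0.27   0.519]
 [-0.379 -0.918  0.114]
 [ 0.445 -0.289 -0.847]]
(array([ 0.08, -0.03,  4.46]), array([ 1.00e-02, -3.00e-02, -1.36e+01]))
F tool [ 0.6 -0.  -0.1] [-0.09 -0.19  0.01]
eff [-2.000e-02 -2.002e+01 -2.586e+01  7.300e-01 -2.940e+00  1.000e-02]
scene 134 bar c [  6.1 -12.3] phi 149.0 h max/med [116.6 117.7 118. ] len 95.1
top 420 bar c [ 2.6 -1.1] phi 146.0 h max/med [114.2 115.4 116.1] len 93.7
```

View pics/c8.png

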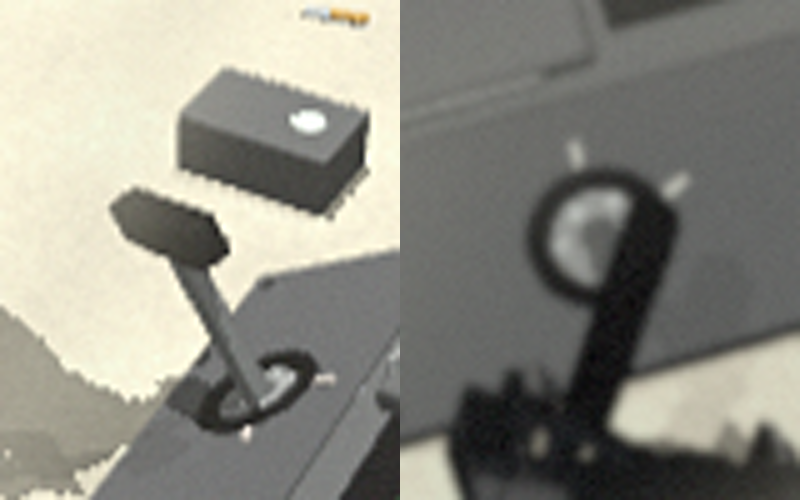

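Viewed pictures are used up: I have already viewed 11, one over the limit of 10. From here I use numbers only. The bar's top is 115–116 mm above the panel, as expected with the key home, and its angle agrees with the tool. I look for the pointer on the head numerically.

Run:
```python
from t import *
S=np.array([.5715,.0972,.088]); A=np.arange(-30,180,7.5)
print('cw deg',A.tolist())
for n,off in(('scene',(-1.6,.4)),('top',(-.2,0))):
    im=np.mean([grab(n)['pixels'].astype(float) for _ in range(6)],0).mean(2).astype(np.float32); f=grab(n)
    for rr in(11,14,17,20):
        t=np.radians(A); uv=(proj(f,S+rr/1000*(np.cos(t)[:,None]*up-np.sin(t)[:,None]*lt))+off).astype(np.float32)
        print(n,rr,cv2.remap(im,uv[:,0][None],uv[:,1][None],cv2.INTER_LINEAR)[0].round().astype(int).tolist())
```

```text
cw deg [-30.0, -22.5, -15.0, -7.5, 0.0, 7.5, 15.0, 22.5, 30.0, 37.5, 45.0, 52.5, 60.0, 67.5, 75.0, 82.5, 90.0, 97.5, 105.0, 112.5, 120.0, 127.5, 135.0, 142.5, 150.0, 157.5, 165.0, 172.5]
scene 11 [114, 114, 114, 115, 113, 109, 112, 113, 104, 104, 111, 109, 77, 51, 49, 51, 58, 66, 71, 75, 80, 80, 78, 76, 75, 76, 73, 69]
scene 14 [121, 118, 114, 105, 100, 97, 99, 96, 91, 89, 87, 88, 61, 41, 43, 50, 60, 62, 65, 69, 71, 70, 68, 66, 64, 63, 61, 62]
scene 17 [117, 102, 91, 80, 72, 70, 66, 71, 66, 64, 61, 63, 45, 33, 37, 47, 50, 52, 58, 62, 64, 66, 68, 66, 64, 63, 63, 63]
scene 20 [96, 84, 68, 53, 49, 43, 45, 47, 44, 42, 41, 42, 30, 31, 35, 38, 39, 42, 45, 49, 52, 57, 61, 67, 66, 63, 61, 64]
top 11 [98, 97, 96, 94, 93, 91, 91, 91, 91, 91, 92, 87, 82, 71, 61, 53, 42, 34, 28, 24, 23, 22, 23, 25, 26, 31, 38, 45]
top 14 [116, 114, 110, 105, 101, 100, 102, 104, 107, 108, 102, 92, 78, 59, 43, 33, 26, 23, 21, 19, 18, 17, 17, 18, 17, 19, 24, 31]
top 17 [118, 116, 109, 104, 101, 102, 104, 109, 116, 115, 106, 90, 68, 45, 26, 22, 21, 19, 18, 17, 17, 18, 16, 18, 19, 18, 17, 21]
top 20 [103, 100, 94, 92, 94, 93, 92, 97, 106, 109, 94, 78, 51, 30, 20, 20, 19, 20, 20, 18, 16, 18, 19, 17, 16, 15, 16, 18]
```

Run:
```python
from t import *
S=np.array([.5715,.0972,.088])
im=np.mean([grab('scene')['pixels'].astype(float) for _ in range(8)],0).mean(2).astype(np.float32); f=grab('scene')
old=cv2.imread('pics/scene0.png').mean(2).astype(np.float32)
for nm,I in(('now',im),('start',old)):
    print(nm,'rows: up 26..-26 mm, cols right -26..34')
    for a in range(26,-27,-4):
        b=np.arange(-26,36,4); uv=(proj(f,S+(a*up-b[:,None]*lt)/1000)+(-1.6,.4)).astype(np.float32)
        print('%4d'%a,' '.join('%3d'%x for x in cv2.remap(I,uv[:,0][None],uv[:,1][None],cv2.INTER_LINEAR)[0]))
```

```text
now rows: up 26..-26 mm, cols right -26..34
  26  75  53  35  30  29  28  30  31  34  37  41  54  72  77  80  79
  22  47  30  31  32  36  37  38  37  34  33  31  44  61  75  78  79
  18  30  30  34  51  82  83  69  58  49  44  29  29  51  62  68  77
  14  29  25  67 123 119 111 106  94  86  63  42  32  32  47  74  95
  10  27  40 103 123 126 115 110 111 101  85  60  28  31  38 118 152
   6  37  80 113 122 105  85  89 100 110  78  37  31  29  66  90  97
   2  63 110 127 108  84  77  79  83  65  52  47  44  31  34  44  64
  -2  87 109 107  90  80  81  78  60  56  66  63  47  32  27  42  60
  -6  65  91  86  79  81  76  61  53  71  77  70  52  34  28  39  64
 -10  47  72  81  82  76  58  53  72  70  67  63  47  30  30  41  72
 -14  71  81  82  73  55  55  61  62  61  65  61  42  31  32  58  81
 -18  81  81  72  53  55  62  65  63  62  66  43  30  28  41  75  80
 -22  81  65  52  54  48  57  63  56  52  31  29  28  27  53  77  79
 -26  66  52  44  33  36  39  35  32  30  30  27  27  39  75  79  79
start rows: up 26..-26 mm, cols right -26..34
  26  74  55  38  31  33  32  32  29  36  39
[... 221 characters left out ...]
49  74  98
  10  27  47 104 118 125  98  64  90  99  85  62  35  35  38 120 153
   6  42  93 133 130 106  72  65  88 101  97  69  50  30  67  89  97
   2  85 121 138 110  90  78  67  67  98 103  90  62  36  33  44  63
  -2  67 115 115 111 100  87  74  84  97 112 104  71  37  30  43  62
  -6  59  89 103 108 105 101 103 104 109 128 116  80  40  35  42  66
 -10  42  77 104 112 116 120 116 110 115 115 102  68  36  31  42  73
 -14  44  64 110 107 120 122 118 118 118 115  97  60  30  33  61  81
 -18  28  58  75 104 110 112 116 120 118 117  65  33  30  44  73  79
 -22  35  44  57  59  70  89 112 110  92  29  37  33  32  55  79  82
 -26  38  33  33  35  44  54  53  45  31  34  33  35  41  76  81  79
```

Run:
```python
from t import *
S=np.array([.5715,.0972,.088]); f=grab('scene')
im=np.mean([grab('scene')['pixels'].astype(float) for _ in range(8)],0).mean(2).astype(np.float32)
st=cv2.imread('pics/scene0.png').mean(2).astype(np.float32); tp=cv2.imread('pics/top0.png').mean(2).astype(np.float32); ft=grab('top')
def prof(I,f,off,A,rs=(12,13,14,15,16)):
    t=np.radians(A); o=0
    for r in rs:
        uv=(proj(f,S+r/1000*(np.cos(t)[:,None]*up-np.sin(t)[:,None]*lt))+off).astype(np.float32); o=o+cv2.remap(I,uv[:,0][None],uv[:,1][None],cv2.INTER_LINEAR)[0]/len(rs)
    return o.round().astype(int).tolist()
A=np.arange(-20,50,5); print(A.tolist());print('start scene',prof(st,f,(-1.6,.4),A));print('start top',prof(tp,ft,(-.2,0),A))
A=np.arange(40,110,5); print(A.tolist());print('now scene',prof(im,f,(-1.6,.4),A));print('start',prof(st,f,(-1.6,.4),A))
```

```text
[-20, -15, -10, -5, 0, 5, 10, 15, 20, 25, 30, 35, 40, 45]
start scene [95, 86, 75, 63, 51, 50, 56, 68, 84, 91, 93, 91, 88, 86]
start top [102, 100, 98, 93, 86, 78, 70, 74, 79, 88, 95, 100, 103, 105]
[40, 45, 50, 55, 60, 65, 70, 75, 80, 85, 90, 95, 100, 105]
now scene [88, 87, 88, 85, 62, 44, 41, 41, 45, 51, 57, 60, 63, 66]
start [88, 86, 88, 89, 83, 79, 82, 87, 91, 93, 95, 99, 104, 110]
```

The pointer went from about 4–11° at the start to about 70–75° now, and the stop is at 68.8°. The screw is at its stop, the key is home and released, and the gripper is clear. I hand the job in.

```bash
python3 -c "
from bench import *
print(close_job())"
```

```text
the job is handed in; nothing more can be done
None
```

I handed the job in with the larger key released and fully home in the socket and the lock screw at its stop as far as the images show (pointer at about 70–75°, stop at 68.8°); the torque never clearly showed the stop, no verdict came back, and I viewed 11 pictures against the limit of 10.

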